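Set up the recipe stand: fold back its desk, raise and lock its leg

ROBOT

A 6-joint arm with a two-finger parallel gripper is mounted at the origin on the work surface. World frame = base frame: x ahead of the robot, y to its left, z up, the work surface at z = 0. Lengths are in m, angles in degrees, forces in N, time in s.
With the tool pointing down it reaches from about 0.325 to 0.85 m from the base axis. Payload 15.5 kg.
Tool frame: the origin (TCP) lies at the very end of the fingers, on their centre line; the grasp point (between the pads) lies arm.grip_depth behind it (arm.grip_depth is the distance from the TCP to the grasp point, in m); z points along the fingers, y is the line along which they close (so a half turn about z gives the same grasp; the last joint's range is limited). The gripper opens to 91 mm and grips with 3 to 60 N. Pads are 32 mm wide; open, the fingers measure 118 mm over their backs; the gripper's body (76 mm by 178 mm) begins 60 mm behind the grasp point.
Start: joints at [-74.972, 28.281, 77.091, -0, 74.628, -5.472], TCP at [0.219, -0.585, 0.214] pointing down, gripper open.
Joint ranges: [-166.48, 166.48], [-47.26, 123.95], [12.59, 153.08], [-70.14, 250.14], [6.76, 159.57], [-176.63, 176.63]. Speed limits (degrees/s): [108.29, 108.29, 147.25, 172.46, 172.46, 172.46].

INTERFACE

Orientations are given as a 3x3 rotation matrix whose columns are the frame's x, y, z axes.
In Python, from rig import arm gives the robot as it stands. Calls block until the motion is done:
- arm.move_to(position, orientation): joint-space move of the TCP to a pose.
- arm.move_l(position, orientation=None, feed=0.15): straight line of the TCP; orientation=None keeps the orientation; feed is the mean speed in m/s.
- arm.move_joints(angles): joint-space move.
- arm.grip(opening): finger opening in m; the grip force is fixed at half the most; returns when the fingers have stopped.
- arm.sleep(seconds).
- arm.solve_ik(position, orientation): joint angles nearest the present ones, or None.
- arm.snapshot(name): name is "scene" or "top"; returns the picture (400x640x3 uint8, red, green, blue); there is no depth.
- arm.get_calibration(name): a dict with "intrinsics" (3x3 intrinsics, pixels), "cam_to_world" (4x4, takes a point from camera to world coordinates). Camera axes: x right, y down, z forward; pixel columns grow to the right and rows downward; lengths in m; the calibration is good to about 2 mm. A picture is of the moment at which its call begins. get_calibration takes no time and is no camera call.
A pose or a line that the arm cannot do raises arm.Unreachable and nothing moves.
- arm.sign_off(): hands the job in; it is judged then, once.
Readings, each from a call of its own:
- arm.current_t(): time.
- arm.current_joint_positions(): joint angles.
- arm.current_dq(): joint speeds.
- arm.current_tau(): joint torques, N m.
- arm.current_ee_pos(): TCP position.
- arm.current_tool_rot(): TCP orientation.
- arm.current_force(): force on the tool from outside, world axes, zero at the start.
- arm.current_torque(): the same for the moment, N m.
- arm.current_width(): finger opening in m.
- arm.current_grasp_force(): force on a finger pad.
Only numpy, scipy, OpenCV 4.12 (cv2) and the standard library are available. Lean on these libraries where they do the work, as an engineer would, in place of code of your own. Each camera call takes 0.05 s, during which the arm holds its last target. There are 200 camera calls.

TASK

Set up the recipe stand for reading from the robot's side: first fold its wooden desk, which is tipped forward over the leg, back until it leans about 25 degrees past upright, away from the robot. Then draw the leg up out of its tube until the whole orange ring has just come out of the black collar, and while you hold the leg there, swing the orange cam lever shut so that it lies flat along the leg. Finish still holding the leg at its ring with the lever shut, and leave the other things on the counter where they stand.

Things in the scene. Friction and masses are not known exactly. Their poses are not given: they have to be found in the camera images.
- stand: recipe stand, fixed. Steel base plate 220 x 200 x 12 mm; origin: centre of its underside, x the way the leg rises (away from the robot), y left, z up. A 25 mm tube starts at (-80, 0, 30) mm and rises to +x at 40 degrees above horizontal, ending in a black collar (34 mm square, 34 mm long). The leg slides out along that line. 'Normal' = square to the leg, up and back: (-sin 40, 0, cos 40)
- collar_lip (a point): on the collar's upper end face (lip), 140 mm up the tube line from its start, 8 mm from the leg's axis along the normal: here the leg's upper face leaves the collar
- leg_slide (a joint): how far the leg is drawn out, m: 0 = right down (its start), 0.035 = whole orange ring just out of the collar, 0.060 = upper stop. Unless held or locked it slides back down by its own weight, some 3 to 5 N along the leg
- inner_leg: sliding leg: aluminium bar 16 x 16 mm with a steel T-bar across its top. Origin on its axis, at the lip when down; x up the leg, y left, z the normal. Its orange ring, 4 mm wide, starts inside the collar. Bare leg from lip to T-bar: 39 mm when down, 74 mm at the mark. Fingers astride it, reaching in against the normal, can push the T-bar up and then squeeze leg and lever together
- leg_ring (a point): lower edge of the orange ring, on the leg's upper face, 8 mm from the axis; level with collar_lip at the mark
- t_bar (a point): middle of the T-bar: rod of 12 mm diameter, 100 mm long, along the stand's y; 45 mm up the leg from inner_leg's origin, 13 mm above the leg's axis along the normal. It is the desk's hinge axis
- cam_lever (a joint): orange cam lever on the collar's +y side, rad: 0 = shut along the leg, grows as it swings out to +y (stop 1.2); starts slack at 0.37 to 0.45. Turns about the normal. Stiff: stays where left, 3 to 5 N near the tip moves it. Below 0.13 the cam bites and locks the leg, so do not shut it before the leg is at its mark. Shut, leg and lever together span y from -8 to +17 mm of the leg's axis
- lever_tip (a point): end of the lever's paddle on its outer face, 75 mm from the pivot. The pivot is 130 mm up the tube line, 13 mm to +y of the leg's axis. Paddle 8 mm thick, 17 to 77 mm from the pivot, 16 mm tall: 10 mm below to 6 mm above the leg's axis, so it passes under the T-bar
- desk_angle (a joint): angle of the desk, rad: 0 = upright, negative = tipped to the robot over the leg, positive = leaning back, away from it; wanted 0.436 (25 degrees). Starts at -0.6 to -0.35, stops at -0.75 and 1.0. Stiff hinge: stays where left; 2 to 4 N at the top edge moves it and does not lift the leg
- desk: the desk: slatted oak panel 250 mm wide, 170 mm from hinge axis to top edge, 8 mm thick, solid top rail 34 mm deep; two book lips at the bottom on the robot's side, 95 mm either side of the middle, stand 26 mm out. Origin in the middle of its hinge axis (the T-bar); y left, z up the desk
- desk_top (a point): middle of the desk's top edge, 170 mm from the hinge axis; z points up the desk
- mug: teal mug, 82 mm across, 95 mm tall, origin under its middle; bystander
- pepper_mill: dark wooden mill, 54 mm across, 132 mm tall, origin under its middle; bystander
- salt_mill: lighter wooden mill, 54 mm across, 132 mm tall, origin under its middle; bystander
- oil_bottle: green glass oil bottle, 64 mm across, 230 mm tall, origin under its middle; bystander
- bowl: wooden bowl, 170 mm across, 65 mm tall, origin under its middle; bystander
- timer: white kitchen timer with a red dial, 44 x 44 x 42 mm, standing on the stand's base plate, origin under its middle; bystander

How it is judged:
By the outcome, as a careful person would: the job done as asked, in the order asked, and still so for the second after the job is handed in, while the arm keeps its last pose, push and grip.
It also fails if it takes over 54 s, if anything falls off the work surface, if the arm or the gripper's body presses on something with over 40 N, if the wrist force passes 120 N, or if a joint passes its speed limit or range.

## Working session

There is one attempt and no reset: what is moved stays moved. The work goes in short steps, each a Python script; the robot and the scene stay as the last script left them, time stands still between calls to the robot, and variables do not carry over. Pictures are saved under pics/ and viewed, at most 10 in all, crops included, and the job is handed in when it is done.

```bash
ls; mkdir -p pics; python3 - <<'E'
from rig import arm
import cv2, numpy as np
np.set_printoptions(precision=4,suppress=True)
for n in("scene","top"):
    im=arm.snapshot(n); cv2.imwrite(f"pics/{n}0.png",im[:,:,::-1])
    c=arm.get_calibration(n); print(n,c["intrinsics"],c["cam_to_world"])
print(arm.grip_depth,arm.current_t(),arm.current_tool_rot())
E
```

```text
pics
scene [[453.6231   0.     324.8463]
 [  0.     453.6231 198.8973]
 [  0.       0.       1.    ]] [[ 0.4861  0.4915 -0.7226  1.6008]
 [ 0.8738 -0.2868  0.3927 -0.6033]
 [-0.0142 -0.8223 -0.5689  1.0521]
 [ 0.      0.      0.      1.    ]]
top [[460.5608   0.     326.2099]
 [  0.     460.5608 209.3047]
 [  0.       0.       1.    ]] [[ 0.0239 -0.9964  0.0812  0.4142]
 [-0.9997 -0.024  -0.0001  0.0097]
 [ 0.0021 -0.0812 -0.9967  1.7244]
 [ 0.      0.      0.      1.    ]]
0.0188 0.1 [[ 0.9367  0.3502 -0.0003]
 [ 0.3502 -0.9367  0.001 ]
 [ 0.0001 -0.0011 -1.    ]]
```

View pics/scene0.png

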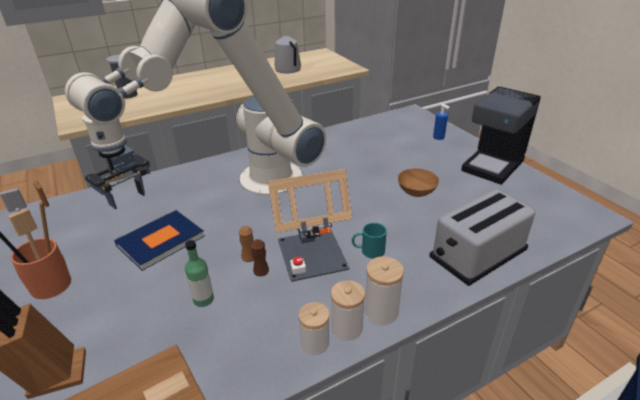

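View pics/top0.png

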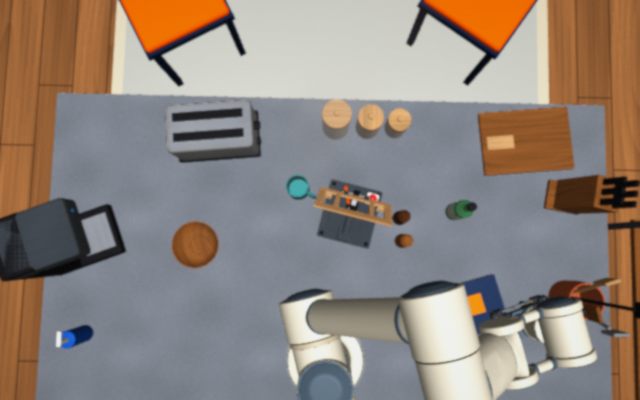

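The scene view shows the stand's plate around (312,255), with the desk tipped toward the robot at about (310,200). In the top view the desk is at about (353,206) and the base plate spans (318-382, 180-247). The mug is at (298,187), the mills at (402,217) and (404,241), and the timer at (372,198). Next I'll zoom in on both.

```bash
python3 - <<'E'
import cv2, numpy as np
a=cv2.imread("pics/scene0.png")[160:290,230:400]; b=cv2.imread("pics/top0.png")[165:260,280:420]
cv2.imwrite("pics/c1.png",np.vstack([cv2.resize(a,(510,390)[:2],interpolation=2)[:, :510]]) if 0 else cv2.resize(a,None,fx=4.5,fy=4.5,interpolation=cv2.INTER_CUBIC))
cv2.imwrite("pics/c2.png",cv2.resize(b,None,fx=5.5,fy=5.5,interpolation=cv2.INTER_CUBIC))
E
```

```text
(no output)
```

View pics/c1.png

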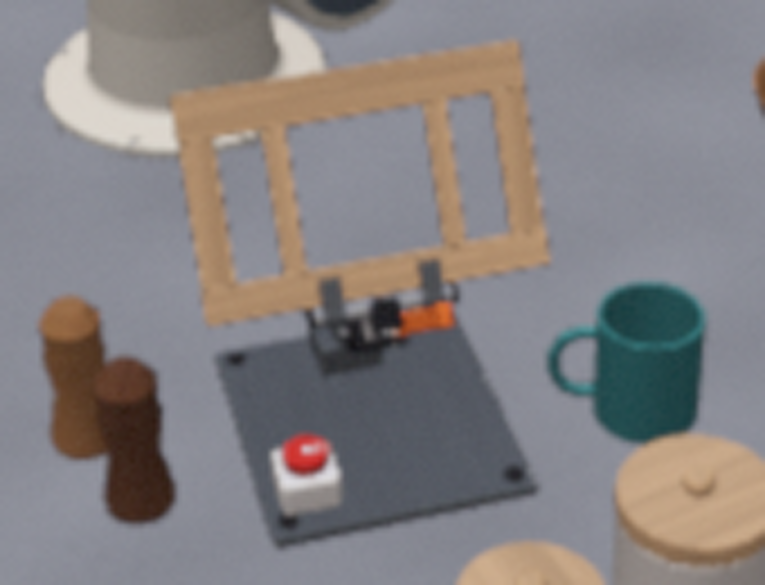

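View pics/c2.png

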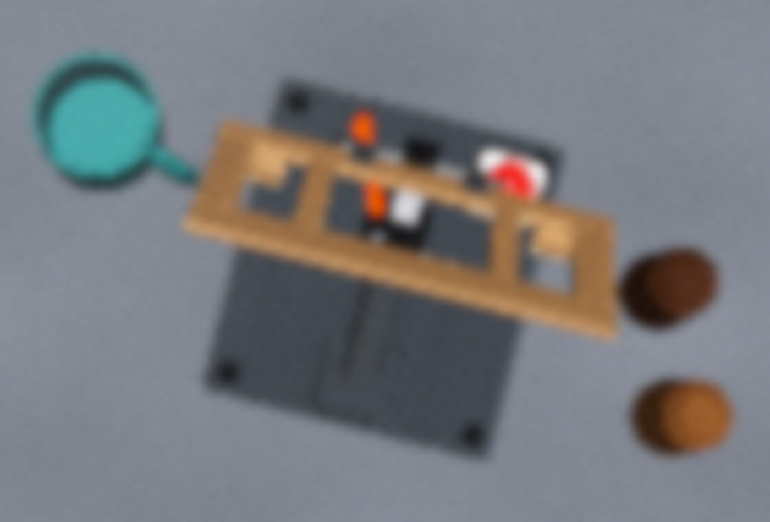

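Crop c1 shows the desk's top edge running from about (268,181) to (345,169) in scene pixels, with its lower corners near (277,231) and (352,217). The lever is orange at about (325,230). Crop c2 shows the plate corners at about (332,180), (382,192), (369,248) and (318,235) in top-view pixels, the orange lever at (346,188) and (348,201), and the bare leg at (354,203). I'll localise the stand from the plate rectangle and the desk from both views.

```bash
cat > h.py <<'E'
from rig import arm
import cv2, numpy as np
np.set_printoptions(precision=4,suppress=True)
CAL={n:arm.get_calibration(n) for n in("scene","top")}
def ray(n,p):
    K,T=CAL[n]["intrinsics"],CAL[n]["cam_to_world"]
    d=T[:3,:3]@np.linalg.solve(K,[p[0],p[1],1.]); return T[:3,3],d/np.linalg.norm(d)
def onz(n,p,z):
    o,d=ray(n,p); return o+d*(z-o[2])/d[2]
def tri(ps,pt):
    (a,u),(b,v)=ray("scene",ps),ray("top",pt)
    s=np.linalg.lstsq(np.c_[u,-v],b-a,rcond=None)[0]; A,B=a+u*s[0],b+v*s[1]
    return (A+B)/2,np.linalg.norm(A-B)*1e3
def proj(n,P):
    K,T=CAL[n]["intrinsics"],CAL[n]["cam_to_world"]
    q=K@(T[:3,:3].T@(np.asarray(P)-T[:3,3])); return q[:2]/q[2]
E
python3 - <<'E'
from h import *
im=cv2.imread("pics/top0.png"); r=im[165:260,280:420]; r=cv2.resize(r,None,fx=6,fy=6,interpolation=cv2.INTER_CUBIC)
g=r.astype(int); v=g.max(2); m=((v<115)&(g.max(2)-g.min(2)<35)).astype(np.uint8)
print("bg,plate", r[500,60], r[430,300])
# plate: drop mills/mug by saturation & biggest comps
m=cv2.morphologyEx(m,cv2.MORPH_OPEN,np.ones((9,9)))
n,l,st,_=cv2.connectedComponentsWithStats(m)
print([tuple(s) for s in st[1:] if s[4]>300])
cv2.imwrite("pics/m.png",m*255)
up=lambda x,y:((x+.5)/5.5-.5+280,(y+.5)/5.5-.5+165)
C=[onz("top",up(*p),.012) for p in((285,82),(560,150),(488,458),(208,388))]
C=np.array(C); print(C,[np.linalg.norm(C[i]-C[(i+1)%4]) for i in range(4)],C.mean(0))
us=lambda x,y:((x+.5)/4.5-.5+230,(y+.5)/4.5-.5+160)
print([onz("scene",us(*p),.012) for p in((533,488),(278,540))])
D={"topL":((521,42),None)}
for nm,ps,pt in(("top +y",(520,44),(190,228)),("top -y",(176,96),(616,336)),("bot +y",(549,262),(226,122)),("bot -y",(208,322),(614,220))):
    print(nm,*tri(us(*ps),up(*pt)))
E
```

```text
bg,plate [142 131 125] [81 74 66]
[(np.int32(295), np.int32(87), np.int32(319), np.int32(122), np.int32(14366)), (np.int32(270), np.int32(184), np.int32(62), np.int32(54), np.int32(2044)), (np.int32(92), np.int32(196), np.int32(45), np.int32(13), np.int32(455)), (np.int32(356), np.int32(196), np.int32(179), np.int32(97), np.int32(8178)), (np.int32(674), np.int32(267), np.int32(86), np.int32(96), np.int32(3800)), (np.int32(567), np.int32(270), np.int32(18), np.int32(36), np.int32(550)), (np.int32(223), np.int32(272), np.int32(345), np.int32(229), np.int32(51587)), (np.int32(685), np.int32(411), np.int32(56), np.int32(90), np.int32(1685))]
[[ 0.6664 -0.0073  0.012 ]
 [ 0.6242 -0.1954  0.012 ]
 [ 0.4142 -0.1499  0.012 ]
 [ 0.4568  0.0399  0.012 ]] [np.float64(0.19282553294216812), np.float64(0.21490197366655442), np.float64(0.19451302171245594), np.float64(0.2148253838764596)] [ 0.5404 -0.0782  0.012 ]
[array([ 0.6689, -0.0141,  0.012 ]), array([ 0.6237, -0.1995,  0.012 ])]
top +y [0.5396 0.048  0.305 ] 1.9652243703233825
top -y [ 0.4842 -0.1921  0.3082] 1.4601223610541327
bot +y [0.617  0.0294 0.1691] 1.792368660260439
bot -y [ 0.5614 -0.2114  0.1724] 2.9727386167910743
```

View pics/m.png

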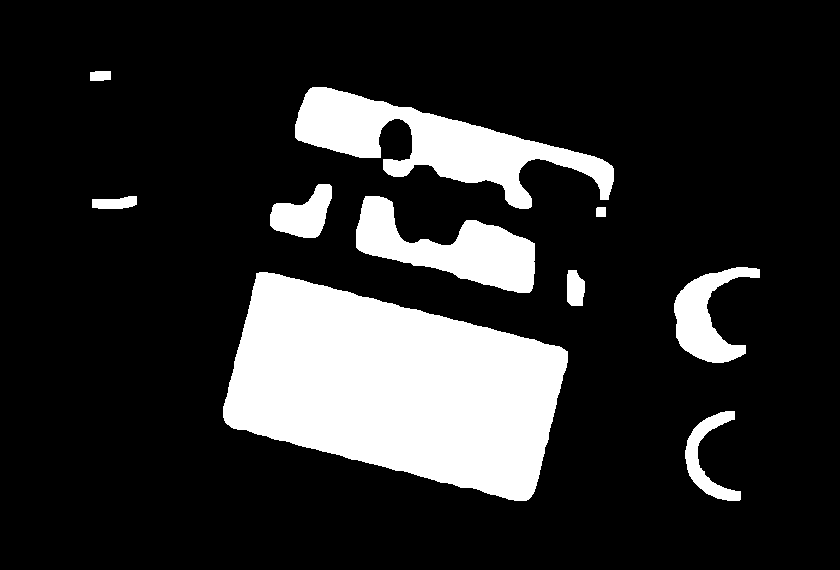

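The mask outlines the plate as one near block, x 223-568 and y 272-500 in mask pixels, and one far strip, x 295-614 and y 87-209. I'll fit a rectangle to their outline in world coordinates.

```bash
python3 - <<'E'
from h import *
m=cv2.imread("pics/m.png",0); n,l,st,_=cv2.connectedComponentsWithStats(m)
ids=[i for i in range(1,n) if st[i,4]>8000]
c=np.vstack([p[:,0] for p in cv2.findContours(np.isin(l,ids).astype(np.uint8),0,1)[0]])
W=np.array([onz("top",((x+.5)/6-.5+280,(y+.5)/6-.5+165),.012)[:2] for x,y in c],np.float32)
(cx,cy),(w,h),a=cv2.minAreaRect(W*1000); print(cx,cy,w,h,a)
yaw=np.radians(a if abs(a)<45 else a-90); print("yaw",np.degrees(yaw))
yaw=np.radians(-12.85)
x=np.array([np.cos(yaw),np.sin(yaw),0]); y=np.array([-x[1],x[0],0])
S=np.array([cx/1e3,cy/1e3,0])
f=lambda X,Y,Z:S+x*X+y*Y+np.array([0,0,Z])
t=np.radians(40);u=x*np.cos(t)+[0,0,np.sin(t)];nn=-x*np.sin(t)+[0,0,np.cos(t)]
lip=f(-.08,0,.03)+u*.14; tb=lip+u*.045+nn*.013
print("lip",lip,"tbar",tb,"tbar in stand",(tb-S)@x)
# desk check: midpoints
for nm,P in(("top",[(.5396+.4842)/2,(.048-.1921)/2,.3066]),("bot",[(.617+.5614)/2,(.0294-.2114)/2,.1707])):
    P=np.array(P); d=P-tb; print(nm,"x",d@x,"y",d@y,"z",d[2],"r",np.hypot(d@x,d[2]),"ang",np.arctan2(d@x,d[2]))
# lever orange & timer
for n in("scene","top"):
    hsv=cv2.cvtColor(cv2.imread(f"pics/{n}0.png"),cv2.COLOR_BGR2HSV)
    p=proj(n,lip); mm=cv2.inRange(hsv,(4,170,150),(14,255,255)); k=np.zeros_like(mm); q=p.astype(int); k[q[1]-22:q[1]+22,q[0]-22:q[0]+30]=1
    ys,xs=np.where(mm*k); print(n,"lip px",p,"tbar px",proj(n,tb)); print(sorted(zip(xs.tolist(),ys.tolist()))[:3],sorted(zip(xs.tolist(),ys.tolist()))[-3:],len(xs),ys.min(),ys.max())
    for q in(.35,.4,.45):
        e=x*0+ (u*np.cos(q)+y*np.sin(q)); P=lip-u*.01+y*.013+e*.077; print("  tip",q,proj(n,P))
E
```

```text
541.3196411132812 -76.80026245117188 200.96331787109375 221.91775512695312 76.8304214477539
yaw -13.169578552246094
lip [ 0.5679 -0.0829  0.12  ] tbar [ 0.5933 -0.0887  0.1589] tbar in stand 0.05336198305108597
top x -0.08310128372119087 y -0.0019116150874008942 z 0.1477257144474435 r 0.16949545735835364 ang -0.5124180988624943
bot x -0.003522743856382042 y -0.0031955516064790185 z 0.011825714447443514 r 0.01233925631754814 ang -0.2895184770946074
scene lip px [314.3934 232.4167] tbar px [316.2109 227.8026]
[(320, 230), (320, 231), (320, 232)] [(329, 229), (329, 230), (329, 231)] 41 228 233
  tip 0.35 [330.077  229.2758]
  tip 0.4 [331.0673 229.0868]
  tip 0.45 [332.0196 228.9054]
top lip px [352.7696 203.4194] tbar px [355.2876 194.9803]
[(344, 187), (344, 188), (344, 189)] [(373, 200), (374, 200), (375, 200)] 36 186 203
  tip 0.35 [345.657  186.0358]
  tip 0.4 [344.554  186.1188]
  tip 0.45 [343.4626 186.2495]
```

```bash
cat >> h.py <<'E'
yaw=np.radians(-13.0)
x=np.array([np.cos(yaw),np.sin(yaw),0]); y=np.array([-x[1],x[0],0]); Z=np.array([0,0,1.])
S=np.array([.5413,-.0768,0])-.001*y
t=np.radians(40);u=x*np.cos(t)+Z*np.sin(t);nn=-x*np.sin(t)+Z*np.cos(t)
lip=S-.08*x+.03*Z+u*.14; tb=lip+u*.045+nn*.013
def rot(z,s=1): return np.c_[np.cross(s*y,z),s*y,z]
def push(th,gap=0.,r=.147,s=1,pmin=0.0,h=tb):
    d=x*np.sin(th)+Z*np.cos(th); a=x*np.cos(th)-Z*np.sin(th)   # up the desk, away normal
    p=max(th,pmin); z=x*np.cos(p)-Z*np.sin(p)
    return h+r*d-(.004+gap+.016*np.sin(abs(p-th)))*a, rot(z,s)
def leg(sx,sy=.009,sn=-.002,s=1):   # pad centre along leg from lip
    return lip+u*sx+y*sy+nn*(sn-arm.grip_depth), rot(-nn,s)
E
python3 - <<'E'
from h import *
for s in(1,-1):
  for pm in(-.3,0,.3):
    print(s,pm,[None if (q:=arm.solve_ik(*push(th,g,s=s,pmin=pm))) is None else np.round(q) for th,g in((-.51,.05),(-.51,0),(0,0),(.436,0),(.436,.08))])
  print(s,[None if (q:=arm.solve_ik(*leg(sx,sn=sn,s=s))) is None else np.round(q) for sx,sn in((.012,.12),(.012,-.002),(.06,0))])
E
```

```text
1 -0.3 [None, None, array([-16.,  49., 146., 177., 105.,  89.]), array([-15.,  19., 124., 175.,  28.,  93.]), array([-16.,  10., 130., 173.,  24.,  95.])]
1 0 [None, None, array([-16.,  49., 146., 177., 105.,  89.]), array([-15.,  19., 124., 175.,  28.,  93.]), array([-16.,  10., 130., 173.,  24.,  95.])]
1 0.3 [None, array([-18.,  34., 153., 176.,  79.,  89.]), array([-16.,  22., 137., 176.,  52.,  91.]), array([-15.,  19., 124., 175.,  28.,  93.]), array([-16.,  10., 130., 173.,  24.,  95.])]
1 [None, array([-14.,  29., 123., 178.,  12.,  92.]), None]
-1 -0.3 [None, None, array([-16.,  49., 146., 177., 105., -91.]), array([-15.,  19., 124., 175.,  28., -87.]), array([-16.,  10., 130., 173.,  24., -85.])]
-1 0 [None, None, array([-16.,  49., 146., 177., 105., -91.]), array([-15.,  19., 124., 175.,  28., -87.]), array([-16.,  10., 130., 173.,  24., -85.])]
-1 0.3 [None, array([-18.,  34., 153., 176.,  79., -91.]), array([-16.,  22., 137., 176.,  52., -89.]), array([-15.,  19., 124., 175.,  28., -87.]), array([-16.,  10., 130., 173.,  24., -85.])]
-1 [None, array([-14.,  29., 123., 178.,  12., -88.]), None]
```

```bash
cat >> h.py <<'E'
def leg(sx,sy=.009,sn=-.002,s=1,p=50,back=0.):   # pad centre sx up the leg; p = tool pitch below horizontal, deg
    p=np.radians(p); z=x*np.cos(p)-Z*np.sin(p)
    return lip+u*sx+y*sy+nn*sn+z*(arm.grip_depth-back), rot(z,s)
E
python3 - <<'E'
from h import *
I=lambda a:None if (q:=arm.solve_ik(*a)) is None else np.round(q).astype(int).tolist()
for p in(25,35,42,58,65,72,80):
  print("LEG",p,[I(leg(sx,p=p,back=b)) for sx,b in((.008,.1),(.008,0),(.035,0),(.062,0))])
for p in(.3,.5,.7,.9,1.05,1.2):
  print("PUSH",p,[I(push(th,g,pmin=p)) for th,g in((-.51,.05),(-.51,.015),(-.2,0),(.1,0),(.436,0),(.436,.05))])
E
```

```text
LEG 25 [None, [-14, 54, 140, 179, 79, 90], [-14, 48, 136, 179, 69, 90], [-14, 43, 133, 179, 61, 90]]
LEG 35 [[-14, 32, 144, 179, 51, 90], [-14, 41, 134, 179, 50, 90], [-14, 37, 131, 179, 43, 90], [-14, 34, 127, 179, 36, 90]]
LEG 42 [[-14, 21, 136, 178, 25, 91], [-14, 34, 130, 179, 32, 90], [-14, 32, 126, 179, 26, 91], [-14, 29, 122, 178, 20, 91]]
LEG 58 [[-14, 14, 118, 1, 16, -92], None, [-14, 26, 113, 2, 9, -93], [-14, 25, 110, 1, 13, -92]]
LEG 65 [[-14, 14, 111, 1, 30, -91], [-14, 27, 111, 1, 17, -91], [-14, 26, 108, 1, 22, -91], [-14, 25, 104, 1, 26, -91]]
LEG 72 [[-14, 16, 103, 0, 42, -91], [-14, 27, 105, 0, 29, -91], [-14, 27, 102, 0, 34, -91], [-14, 27, 98, 0, 38, -91]]
LEG 80 [[-14, 20, 95, 0, 55, -91], [-14, 29, 99, 0, 43, -91], [-13, 29, 95, 0, 46, -91], [-13, 29, 91, 0, 50, -91]]
PUSH 0.3 [None, None, [-17, 23, 142, 176, 58, 91], [-16, 22, 135, 176, 50, 92], [-15, 19, 124, 175, 28, 93], [-16, 13, 128, 174, 26, 94]]
PUSH 0.5 [[-18, 18, 149, 174, 49, 91], [-17, 13, 143, 174, 37, 93], [-16, 10, 133, 173, 24, 95], [-16, 12, 126, 173, 20, 95], [-15, 17, 121, 174, 19, 95], [-16, 11, 125, 172, 17, 96]]
PUSH 0.7 [[-17, 4, 137, 163, 11, 104], None, None, None, None, [-15, 7, 115, 13, 8, -104]]
PUSH 0.9 [[-16, 0, 126, 8, 15, -100], [-16, 1, 121, 5, 19, -97], [-15, 4, 113, 3, 25, -95], [-15, 7, 107, 3, 27, -94], [-15, 12, 102, 2, 27, -94], [-15, 7, 105, 3, 29, -94]]
PUSH 1.05 [[-16, 1, 119, 3, 30, -95], [-15, 3, 114, 2, 34, -94], [-15, 5, 105, 2, 40, -93], [-15, 9, 100, 1, 42, -93], [-15, 14, 94, 1, 42, -92], [-15, 9, 98, 1, 44, -93]]
PUSH 1.2 [[-15, 4, 112, 1, 44, -93], [-15, 5, 107, 1, 47, -93], [-15, 8, 98, 1, 53, -92], [-15, 12, 92, 1, 55, -92], [-15, 16, 87, 1, 56, -92], [-15, 12, 90, 1, 57, -92]]
```

```bash
python3 - <<'E'
from h import *
P=1.0
q=np.array(arm.solve_ik(*push(-.51,.05,pmin=P)),float); print(q.round(1))
arm.grip(0)
q0=np.array(arm.current_joint_positions(),float); w=q.copy(); w[0]=q0[0]
arm.move_joints(w.tolist()); arm.move_joints(q.tolist())
f0=np.array(arm.current_force())
for th in np.linspace(-.5,.436,9):
    p,R=push(th,pmin=P); arm.move_l(p,R,feed=.1)
    print(round(th,3),np.array(arm.current_force())-f0)
arm.sleep(.2); print(arm.current_ee_pos()-push(.436,pmin=P)[0])
arm.move_l(*push(.436,.06,pmin=P),feed=.2)
print("t",arm.current_t())
for n in("scene","top"): cv2.imwrite(f"pics/{n}1.png",arm.snapshot(n)[:,:,::-1])
a=cv2.imread("pics/scene1.png")[150:290,230:400]; cv2.imwrite("pics/c3.png",cv2.resize(a,None,fx=4,fy=4,interpolation=2))
E
```

```text
[-15.9   0.8 121.2   3.6  25.4 -95.7]
-0.5 [ 1.4569 -0.6479 -0.3083]
-0.383 [ 0.5656 -0.5249  0.7902]
-0.266 [ 0.6692 -0.5439 -0.0158]
-0.149 [ 0.5376 -0.0385  0.5434]
-0.032 [ 1.6832 -0.1468 -0.2206]
0.085 [0.9342 0.7153 1.2666]
0.202 [1.0435 0.5407 0.0986]
0.319 [ 0.5813 -0.6749  0.4975]
0.436 [0.9287 0.8756 0.6657]
[-0.0002  0.0001  0.0001]
t 8.55
```

View pics/c3.png

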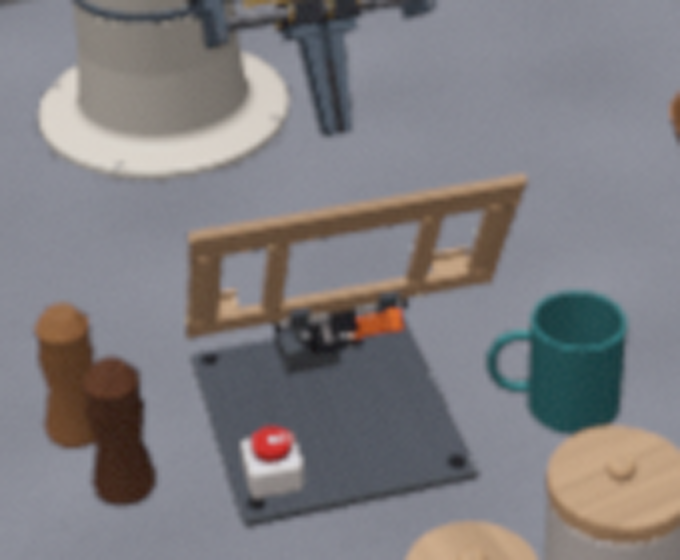

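Crop c3 shows the desk now leaning away from the robot. Its top edge runs from about (277,209) to (361,195) in scene pixels, the lever is still slack at about (325,230), and the bystanders haven't moved. I'll check the angle against predicted top corners, then view the top picture.

```bash
python3 - <<'E'
from h import *
for th in(.35,.436,.52):
    d=x*np.sin(th)+Z*np.cos(th); a=x*np.cos(th)-Z*np.sin(th)
    for n in("scene","top"): print(th,n,[np.round(proj(n,tb+.17*d+s*.125*y+k*.004*a),1).tolist() for s in(1,-1) for k in(-1,1)])
b=cv2.imread("pics/top1.png")[160:260,280:420]; cv2.imwrite("pics/c4.png",cv2.resize(b,None,fx=5.5,fy=5.5,interpolation=2))
I=lambda a:None if (q:=arm.solve_ik(*a)) is None else np.round(q).astype(int).tolist()
for p in(36,40): print(p,[I(leg(sx,p=p,back=b)) for sx,b in((.005,.12),(.005,0),(.035,0),(.062,0))])
print(np.round(arm.current_joint_positions()))
E
```

```text
0.35 scene [[360.4, 188.0], [361.3, 190.1], [276.6, 202.5], [277.2, 204.8]]
0.35 top [[324.0, 162.2], [324.6, 160.0], [402.8, 182.2], [403.2, 179.9]]
0.436 scene [[362.0, 191.9], [362.8, 194.2], [277.7, 206.7], [278.2, 209.2]]
0.436 top [[325.1, 158.3], [325.7, 156.3], [403.5, 178.2], [403.9, 176.1]]
0.52 scene [[363.4, 196.1], [364.2, 198.5], [278.7, 211.1], [279.3, 213.7]]
0.52 top [[326.2, 154.7], [326.7, 152.9], [404.2, 174.5], [404.5, 172.6]]
36 [[-14, 28, 145, 179, 47, 90], [-14, 40, 134, 179, 48, 90], [-14, 36, 130, 179, 40, 90], [-14, 33, 126, 179, 34, 90]]
40 [[-14, 21, 140, 178, 30, 91], [-14, 36, 131, 179, 38, 90], [-14, 33, 127, 179, 30, 91], [-14, 31, 124, 179, 24, 91]]
[-15.   7. 101.   2.  40. -93.]
```

View pics/c4.png

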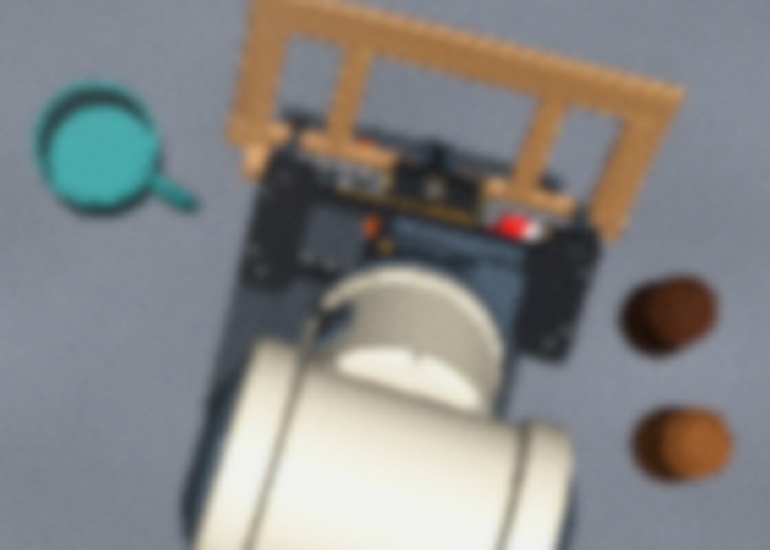

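Crop c4 puts the desk's far top corner at about (404,176), against a predicted (403.9,176.1) at 0.436 rad, so the angle is right. The bystanders are in place. Now I'll flip the wrist in free space, straddle the leg and feel for the T-bar.

```bash
cat >> h.py <<'E'
def force(n=6):
    F=[]
    for _ in range(n): F.append(arm.current_force()); arm.sleep(.03)
    return np.mean(F,0)
PL=38
E
python3 - <<'E'
from h import *
arm.move_joints([-15,-5,125,2,10,-93]); arm.move_joints([-15,-5,125,178,10,91])
arm.grip(.091)
q=arm.solve_ik(*leg(.008,p=PL,back=.12)); print(np.round(q,1))
arm.move_joints(q); arm.move_l(*leg(.008,p=PL),feed=.12)
arm.sleep(.3); f0=force(); print("t",arm.current_t(),arm.current_width(),f0)
for sx in np.arange(.014,.033,.002):
    arm.move_l(*leg(sx,p=PL),feed=.05); arm.sleep(.08); f=force(4)-f0
    print(round(sx,3),"u",round(f@u,2),"y",round(f@y,2),"n",round(f@nn,2))
    if f@u<-2.2: break
print("t",arm.current_t())
a=arm.snapshot("scene")[:,:,::-1]; cv2.imwrite("pics/scene2.png",a)
E
```

```text
[-14.2  23.3 141.9 178.4  37.1  90.5]
t 16.0667 0.09076751516479965 [ 0.1242  0.4221 -0.0382]
0.014 u -0.43 y -0.14 n -0.11
0.016 u 0.11 y -0.54 n 0.04
0.018 u 0.21 y -0.54 n 0.03
0.02 u 0.21 y -0.21 n 0.21
0.022 u 0.1 y -0.46 n 0.1
0.024 u -3.57 y -0.37 n -0.78
t 18.8833
```

```bash
python3 - <<'E'
from h import *
c=.024
fs=force(5)@u
for sx in(.0234,.0228,.0222):
    arm.move_l(*leg(sx,p=PL),feed=.05); arm.sleep(.08); f=force(5)@u; print(sx,round(f-fs,2))
    if f-fs>2: break
    c=sx
print("contact",c)
c-=.0003; open("contact.txt","w").write(str(c))
for d in(.012,.024,.0355): arm.move_l(*leg(c+d,p=PL),feed=.05); print(d,round(force(3)@u-fs,2),(arm.current_ee_pos()-leg(c+d,p=PL)[0])@u)
print("t",arm.current_t())
for n in("scene","top"): cv2.imwrite(f"pics/{n}3.png",arm.snapshot(n)[:,:,::-1])
a=cv2.imread("pics/scene3.png")[180:260,270:370]; b=cv2.imread("pics/top3.png")[160:240,300:400]
k=lambda i:cv2.resize(i,(500,400),interpolation=2)[:, 50:450]
cv2.imwrite("pics/c5.png",np.hstack([k(a),k(b)]))
print("ring/lip pred scene",proj("scene",lip+.008*nn),"top",proj("top",lip+.008*nn), proj("scene",tb+u*.035),proj("top",tb+u*.035))
E
```

```text
0.0234 1.12
0.0228 4.49
contact 0.0234
0.012 1.8 -0.00038691094524015803
0.024 1.52 -0.0003127894385872988
0.0355 1.32 -0.00026514136957994807
t 21.575
ring/lip pred scene [313.615  230.0621] top [352.8128 204.7589] [317.9401 227.2983] [357.9796 186.6721]
```

View pics/c5.png

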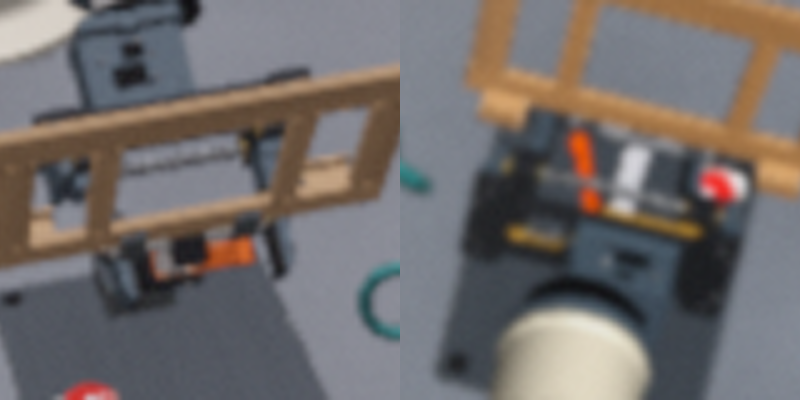

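The picture shows the leg drawn up, with bare leg visible at (345,195) in the top view. An orange edge shows at the collar at about (300,232) in the scene view. The lever is still open and the desk still leans back. I'll centre the fingers and squeeze.

```bash
python3 - <<'E'
from h import *
c=float(open("contact.txt").read()); s=c+.0355
arm.move_l(*leg(s,sy=.0045,p=PL),feed=.05); f0=force(3)
arm.grip(.022); arm.sleep(.3)
f=force(4)-f0
print("width",arm.current_width(),"grip",arm.current_grasp_force(),"f u,y,n",f@u,f@y,f@nn,"t",arm.current_t())
print("pos err",[(arm.current_ee_pos()-leg(s,sy=.0045,p=PL)[0])@v for v in(u,y,nn)])
for n in("scene","top"): cv2.imwrite(f"pics/{n}4.png",arm.snapshot(n)[:,:,::-1])
a=cv2.imread("pics/scene4.png")[180:260,270:370]; b=cv2.imread("pics/top4.png")[160:240,300:400]
k=lambda i:cv2.resize(i,(500,400),interpolation=2)[:, 50:450]
cv2.imwrite("pics/c6.png",np.hstack([k(a),k(b)]))
E
```

```text
width 0.024536273764155767 grip 31.919206771999598 f u,y,n 2.635686910471365 -30.829206798794562 2.3122365979895423 t 23.5333
pos err [np.float64(-0.00010529600109395315), np.float64(-0.0024677681160736337), np.float64(-4.687651573845935e-05)]
```

View pics/c6.png

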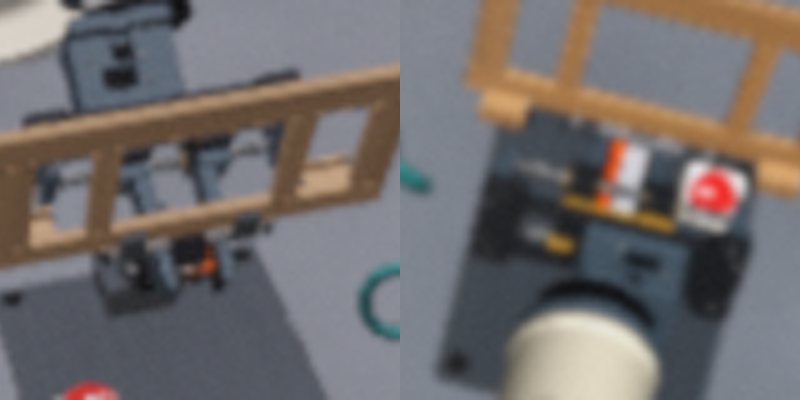

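The fingers are at 24.5 mm, which matches leg plus shut lever (25 mm). The top view at about (348,194) shows the orange lever lying along the leg between the fingers. There is a 31 N side load because my centring was about 2.5 mm off in y, so I'll relieve it.

```bash
python3 - <<'E'
from h import *
c=float(open("contact.txt").read()); s=c+.0355
for sy in(.003,.002,.001):
    arm.move_l(*leg(s,sy=sy,p=PL),feed=.03); arm.sleep(.3); f=force(4)
    print(sy,"width",arm.current_width(),"grip",arm.current_grasp_force(),"f",f@u,f@y,f@nn,"err y",(arm.current_ee_pos()-leg(s,sy=sy,p=PL)[0])@y)
    if abs(f@y)<8: break
print("t",arm.current_t())
# lever and desk check from picture
im=arm.snapshot("scene"); cv2.imwrite("pics/scene5.png",im[:,:,::-1])
t5=arm.snapshot("top"); cv2.imwrite("pics/top5.png",t5[:,:,::-1])
h=cv2.cvtColor(t5,cv2.COLOR_RGB2HSV); m=cv2.inRange(h,(4,170,150),(14,255,255))[180:208,335:362]
ys,xs=np.where(m); P=[onz("top",(a+335,b+180),.16) for a,b in zip(xs,ys)]; P=np.array(P)
print(len(xs),"lever px dir",np.linalg.svd(np.c_[(P-P.mean(0))@x,(P-P.mean(0))@y])[2][0],"y off",(P.mean(0)-lip)@y)
# wood corner far top +-y
for n,i in(("scene",im),("top",t5)):
    for b in("scene0","top0"):
        pass
E
```

```text
0.003 width 0.02373373689778773 grip 32.73490145802498 f -2.0645883810688774 -14.565697908465163 0.31628558333921236 err y -0.0013398915202720897
0.002 width 0.02344797190712334 grip 32.503532096743584 f -1.696430022327196 -7.014690389053081 -0.5399491349660855 err y -0.0004593470002149691
t 25.0
14 lever px dir [-0.9994  0.0354] y off 0.014600584110782097
```

```bash
python3 - <<'E'
from h import *
o=[]
for n,(r0,c0) in(("scene",(165,265)),("top",(150,310))):
    i=cv2.imread(f"pics/{n}5.png")[r0:r0+100,c0:c0+100]; i=cv2.resize(i,(400,400),interpolation=2)
    for th,col in((.35,(255,0,0)),(.436,(0,255,0)),(.52,(0,0,255))):
        d=x*np.sin(th)+Z*np.cos(th); a=x*np.cos(th)-Z*np.sin(th); k=-1 if n=="scene" else 1
        for s in(1,-1):
            q=(proj(n,tb+u*.0355+.17*d+s*.125*y+k*.004*a)-[c0,r0]+.5)*4; cv2.circle(i,tuple(int(v) for v in q),2,col,-1)
    o.append(i)
cv2.imwrite("pics/c7.png",np.hstack(o))
a,b=(cv2.GaussianBlur(cv2.imread(f"pics/top{k}.png"),(5,5),0).astype(int) for k in(0,5))
for nm,(u0,v0) in dict(mug=(298,187),pep=(402,217),salt=(404,241),oil=(462,209),bowl=(195,244),timer=(374,197)).items():
    print(nm,np.abs(a-b)[v0-8:v0+8,u0-8:u0+8].mean().round(1))
E
```

```text
mug 3.9
pep 2.7
salt 3.3
oil 2.8
bowl 3.5
timer 19.7
```

View pics/c7.png

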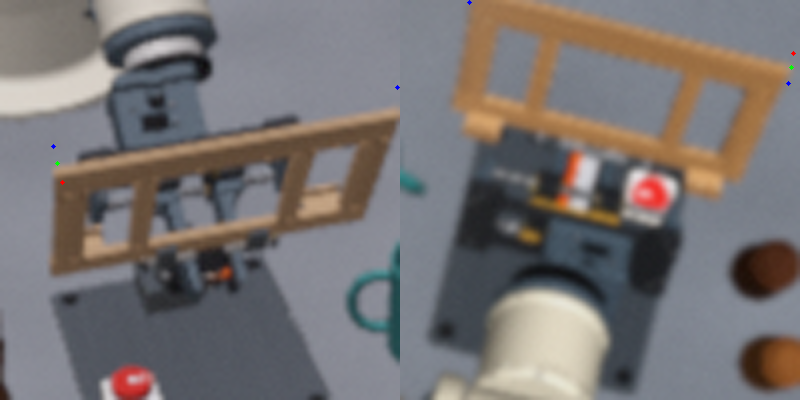

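In this picture both top corners of the desk sit close to the 0.436 rad prediction: about (54,170) against (57,163) in the scene half and (793,70) against (791,67) in the top half. The lever lies along the leg and the bystanders haven't moved. The timer's pixel change comes from the desk no longer covering it.

```bash
python3 -c "
from h import *
print(arm.current_width(),arm.current_t()); print(arm.sign_off())"
```

```text
0.023604304976014304 25.1
the job is handed in; nothing more can be done
None
```

The job is handed in at 25 s: the desk leans back about 25°, the leg is held about 35.5 mm out (by arm travel; the mark is 35 mm) with its lever shut, and the other things look unmoved in the pictures.

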